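Tamp the walnuts level in their box

TASK

Three walnuts stick up out of the box of walnuts. Take the square-footed wooden tamper by its handle, press those nuts down with a steady push (no hammering or dropping) until they are level with the others, then stand the tamper upright on the table again and let go. Push the walnuts with the tamper only, not with the gripper, and leave the box of peanuts alone.

Things in the scene. Friction and masses are not known exactly. Their poses are not given: they have to be found in the camera images.
- tamper_grip (a point): Wooden tamper, about 0.3 kg, standing upright on its foot: a flat pale square foot 74 x 74 mm, 20 mm thick, with a darker upright square handle 28 x 28 mm in its middle, 105 mm tall in all. This point is on the handle's axis, 75 mm above the foot's underside and 30 mm below the handle's top: the place to grip. Its z axis points up the handle, x and y are square to the sides of both handle and foot. Not to be confused with the red-handled stamp with a small round black foot.
- walnut_level (a point): Fixed open plywood box of walnuts, 120 x 120 mm outside, 60 mm high, walls 8 mm (104 x 104 mm inside). It holds 3 x 3 brown walnuts of 32 mm, 33 mm apart along the box's sides. This point is at the middle of the box, at the height of the tops of the level nuts: 50 mm above the table, 10 mm below the rim. z is up, x and y are square to the walls.
- nut_a (a joint): Proud walnut in the walnut box, 33 mm from the middle towards the box's -x side. Value: how far it sticks up above the level nuts, in m; 0 is level, and there it stops firmly. It starts 10 to 24 mm proud, is wedged among the others so that it only goes straight down, takes about 1.5 N to push and stays where it is left.
- nut_b (a joint): The same, for the proud walnut 33 mm from the middle towards the box's +x side.
- nut_c (a joint): The same, for the proud walnut 33 mm from the middle towards the box's +y side.
- peanut_box: Bystander: a fixed box of the same make and size, heaped with small pale peanuts to about 70 mm above the table. Origin at the middle of its underside.
Things that resemble listed ones, but are neither listed nor needed, are in the scene too. What is shaped like the part that bears tamper_grip but green or turquoise is not meant.

How it is judged:
By the outcome, as a careful person would: the job done as asked, in the order asked, and still so for the second after the job is handed in, with the robot touching nothing.
It also fails if it takes over 48 s, if anything falls off the work surface, if the arm or the gripper's body presses on something with over 40 N, if the wrist force passes 120 N, or if a joint passes its speed limit or range.

ROBOT

A 7-joint arm with a two-finger parallel gripper is mounted at the origin on the work surface. World frame = base frame: x ahead of the robot, y to its left, z up, the work surface at z = 0. Lengths are in m, angles in degrees, forces in N, time in s.
With the tool pointing down it reaches from about 0.425 to 0.95 m from the base axis. Payload 16.7 kg.
Tool frame: the origin (TCP) lies at the very end of the fingers, on their centre line; the grasp point (between the pads) lies 19 mm behind it; z points along the fingers, y is the line along which they close (so a half turn about z gives the same grasp; the last joint's range is limited). The gripper opens to 94 mm and grips with 3 to 60 N. Pads are 16 mm wide; open, the fingers measure 119 mm over their backs; the gripper's body (75 mm by 177 mm) begins 78 mm behind the grasp point.
Start: joints at [-77.664, 24.414, 4.234, 92.017, -1.954, 63.644, -3.845], TCP at [0.241, 0.631, 0.205] pointing down, gripper open.
Joint ranges: [-163.25, 163.25], [-28.42, 122.38], [-70.27, 78.77], [12.13, 141.07], [-58.53, 238.53], [9.26, 117.41], [-156.51, 156.51]. Speed limits (degrees/s): [108.29, 108.29, 136.94, 136.94, 172.46, 172.46, 172.46].

INTERFACE

Orientations are given as [roll, pitch, yaw] about the fixed x, y, z axes, in that order (R = Rz(yaw) Ry(pitch) Rx(roll)).
In Python, from cell import robot gives the robot as it stands.
- The arm moves only by the tool carry_out, never from a script. Its argument "targets" is text: rows parted by semicolons, each of 5 numbers parted by spaces: the shift along the tool's x, y, z in cm, then the turn about the tool's z in rad, then the closure, from 0 (fully open) to 1 (shut). A call has 1 to 8 rows; each row is the pose to reach, as a shift and turn from the pose commanded when the call began, along the tool's axes at that moment; what a row does not reach only later rows make up. A row lasts 1/10 s, in which the tool goes at most 50 mm and 8.59 degrees, less where a joint would pass 70% of its speed; a pose out of reach is approached as far as the arm can. A call with a gripper value outside its range is refused whole. The fingers move at their own pace and stop on an object; "squeeze" is the grip in N (left out, the last holds). Time passes only in rows, so rows that repeat a pose let the fingers close. It gives the time, the measured TCP pose, the force, the opening and the grip force at its end, in the units of the state.
- robot.get_obs(): the state, without advancing time (a new reading comes with each control period).
- robot.capture(name): name is "side" or "top" or "wrist"; returns the picture (400x640x3 uint8, blue, green, red); there is no depth.
- robot.camera_model(name): a dict with "fx", "fy", "cx", "cy" (pixels), "R" (3x3) and "t" (3): a world point X has camera coordinates R X + t. Camera axes: x right, y down, z forward; pixel columns grow to the right and rows downward; lengths in m; the calibration is good to about 2 mm. A picture is of the moment at which its call begins: read the wrist's pose just before it. camera_model takes no time and is no camera call; for the wrist camera it gives the pose at the moment of the call.
- robot.close_job(): hands the job in; it is judged then, once.
The state is a dict: "clock": time; "joint_pos": joint angles; "joint_velocities": joint speeds; "effort": joint torques, N m; "tcp_pos": TCP position; "orientation": TCP orientation; "force": force on the tool from outside, world axes, zero at the start; "moment": the same for the moment, N m; "finger_gap": finger opening in m; "finger_force": force on a finger pad.
Only numpy, scipy, OpenCV 4.12 (cv2) and the standard library are available. Lean on these libraries where they do the work, as an engineer would, in place of code of your own. Each camera call takes 0.05 s, during which the arm holds its last target. There are 200 camera calls.

## Working session

There is one attempt and no reset: what is moved stays moved. The work goes in short steps, Python scripts to look and compute and a tool call to move; the robot and the scene stay as the last step left them, time stands still between calls to the robot, and variables do not carry over. Pictures are saved under pics/ and viewed, at most 10 in all, crops included, and the job is handed in when it is done.

Besides the shell and the picture viewer there is one more tool, called after "Call:" as name(argument=value, ...) on one line, values as JSON. carry_out: Moves the arm, as the interface text tells. Its arguments: {"type":"object","properties":{"targets":{"type":"string"},"squeeze":{"type":"number"}},"required":["targets"]}

```bash
mkdir -p pics
python3 - <<'E'
from cell import robot
import cv2
o=robot.get_obs();print(o)
for n in("top","side"):
    cv2.imwrite(f"pics/{n}0.png",robot.capture(n)); print(n,robot.camera_model(n))
E
```

```text
{'clock': 0.0, 'joint_pos': array([-77.66544867,  24.44868885,   4.23147957,  92.05343477,
        -1.95469476,  63.64365044,  -3.84291792]), 'joint_velocities': array([ 0.01386496, -0.09630517, -0.06121103,  0.04023538,  0.04444611,
        0.07568266,  0.04923435]), 'effort': array([-1.28537042e-03, -9.35830808e+01,  3.66579741e+00, -4.54170728e+01,
       -4.88606037e-02,  2.03655765e-02,  1.23266773e-04]), 'tcp_pos': array([0.24066676, 0.63015326, 0.2047777 ]), 'orientation': array([-1.79926532e+02,  4.61066743e-03,  1.59098970e+02]), 'force': array([-0.13553874, -0.44798573,  0.46636872]), 'moment': array([-0.08465287,  0.00093187,  0.03480216]), 'finger_force': 0.0, 'finger_gap': 0.09414305731032595}
top {'fx': 456.0341497749246, 'fy': 456.0341497749246, 'cx': 310.1116364095199, 'cy': 194.82854066012226, 'R': array([[ 0.01094114, -0.99991226, -0.00746755],
       [-0.99075951, -0.00983074, -0.13527358],
       [ 0.1351883 ,  0.0088786 , -0.99078014]]), 't': array([-0.03334397,  0.57262292,  0.98856282])}
side {'fx': 408.8290524688611, 'fy': 408.8290524688611, 'cx': 309.95119983449536, 'cy': 189.63923150395328, 'R': array([[-0.94742809, -0.31980088,  0.01036393],
       [-0.24893917,  0.71637322, -0.65179651],
       [ 0.20102065, -0.62011032, -0.75832308]]), 't': array([0.53129579, 0.22307882, 0.60564054])}
```

View pics/top0.png

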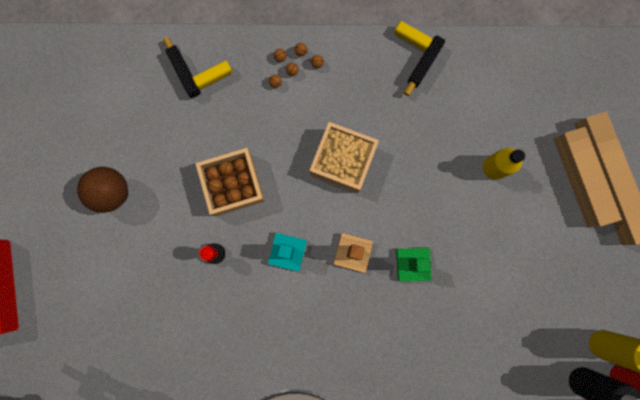

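View pics/side0.png

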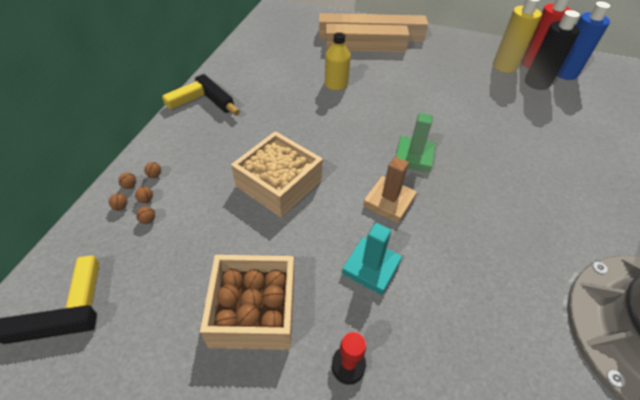

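The top view shows the walnut box at about (229,181), the pale tamper at (354,253), and the peanut box at (345,156). Turquoise and green decoys stand on either side of the tamper. The side view shows the tamper at (390,195) and the walnut box at (250,300). I'll zoom in on the tamper and the walnut box.

Run:
```python
import cv2,numpy as np
t=cv2.imread("pics/top0.png");s=cv2.imread("pics/side0.png")
def c(im,x,y,w,h,k):return cv2.resize(im[y:y+h,x:x+w],None,fx=k,fy=k,interpolation=cv2.INTER_CUBIC)
a=np.hstack([c(t,190,140,80,80,5),c(t,315,215,80,80,5)])   # 400 each
cv2.imwrite("pics/z1.png",a)
cv2.imwrite("pics/z2.png",np.hstack([c(s,190,240,120,120,3.3333333),c(s,350,140,80,80,5)]))
```

```text
(no output)
```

View pics/z1.png

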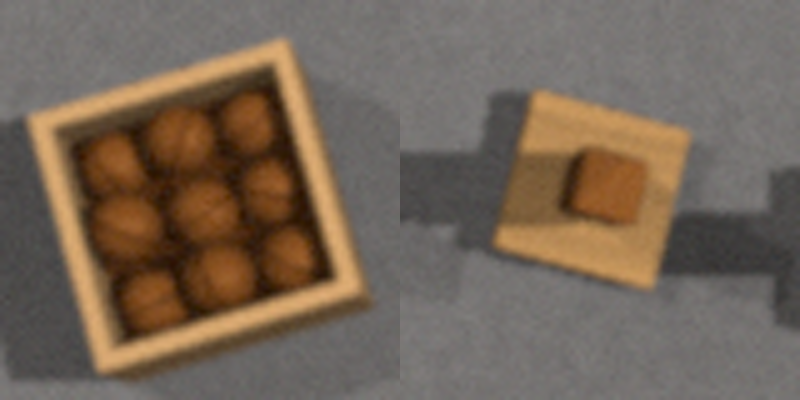

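View pics/z2.png

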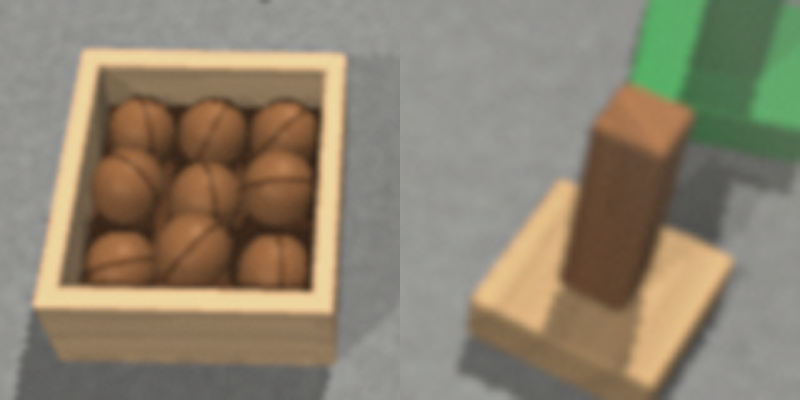

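The top crop shows the proud nuts at top-middle, left-middle and bottom-middle, which are box +x, +y and −x. The rim corners, foot corners and handle top are clear in both crops, so I'll fit poses from them.

```bash
cat > h.py <<'E'
import numpy as np
from scipy.optimize import least_squares
def proj(m,X):
    c=np.atleast_2d(X)@np.array(m["R"]).T+m["t"]
    return c[:,:2]/c[:,2:]*[m["fx"],m["fy"]]+[m["cx"],m["cy"]]
def corners(p,half,z):
    x,y,a=p;c,s=np.cos(a),np.sin(a)
    q=np.array([[1,1],[1,-1],[-1,-1],[-1,1]])*half
    return np.c_[q@np.array([[c,s],[-s,c]])+[x,y],np.full(4,z)]
def fit(views,p0):
    # views: (model, half, z, 4 pixels in corner order)
    f=lambda p:np.concatenate([(proj(m,corners(p,h,z))-px).ravel() for m,h,z,px in views])
    r=least_squares(f,p0,loss="soft_l1");return r.x,f(r.x).reshape(-1,2)
E
python3 - <<'E'
from h import *
from cell import robot
T=robot.camera_model("top");S=robot.camera_model("side")
z=lambda L,ox,oy,k,sx=0:(np.array(L,float)-[sx,0])/k+[ox,oy]
A=lambda L,i:np.roll(L,-i,0)
boxT=z([(30,118),(288,40),(367,297),(100,370)],190,140,5)   # ++,+-,--,-+
boxS=z([(35,305),(83,50),(347,55),(335,313)],190,240,10/3)
fT=z([(535,90),(692,130),(655,287),(493,245)],315,215,5,400)
fS=z([(565,180),(733,262),(650,387),(472,300)],350,140,5,400)
hT=z([(583,150),(647,160),(638,222),(575,212)],315,215,5,400)
hS=z([(630,88),(693,115),(662,157),(597,122)],350,140,5,400)
def best(v,p0):
    # side corner order: try all 4 rotations
    best=None
    for i in range(4):
        vv=[(m,h,zz,np.roll(px,i,0) if m is S else px) for m,h,zz,px in v]
        r=fit(vv,p0);e=np.abs(r[1]).mean()
        if best is None or e<best[0]:best=(e,i,r)
    print(best[0],best[1],best[2][0][:2].round(4),np.degrees(best[2][0][2]).round(1),best[2][1].round(1).tolist())
for cams in ([T,S],[T],[S]):
    print(len(cams))
    k=lambda v:[x for x in v if any(x[0] is c for c in cams)]
    best(k([(T,.06,.06,boxT),(S,.06,.06,boxS)]),[.6,.15,.2])
    best(k([(T,.037,.02,fT),(S,.037,.02,fS),(T,.014,.105,hT),(S,.014,.105,hS)]),[.45,-.1,-.2])
E
```

```text
2
0.512156545174248 0 [0.5992 0.1541] 17.6 [[-0.8, -0.2], [-0.7, -0.0], [-1.6, -0.6], [-0.6, 0.7], [0.1, -0.0], [0.8, -0.8], [0.1, -0.7], [-0.1, -0.5]]
0.9092851640020427 1 [ 0.4447 -0.1251] -14.6 [[-0.8, -0.4], [-0.5, 0.2], [-1.3, 0.8], [-0.8, 0.4], [-0.5, -0.8], [-0.9, -1.4], [1.0, -1.7], [0.7, -0.3], [-0.0, -1.0], [0.2, 0.6], [-1.3, 1.4], [-1.9, -0.2], [-1.5, -0.1], [-0.9, -2.9], [1.5, -1.9], [0.7, -0.3]]
1
0.34882181043309046 0 [0.5991 0.1522] 17.5 [[0.2, -0.2], [0.3, 0.1], [-0.7, -0.5], [0.2, 0.7]]
0.5000281681779839 0 [ 0.4452 -0.1268] -13.3 [[-0.5, -0.4], [-0.1, -0.5], [-0.0, 0.3], [0.3, 0.7], [0.6, -1.1], [1.0, 0.2], [-0.3, 1.0], [-0.9, -0.3]]
1
0.2776512146252834 2 [0.5991 0.1549] -162.2 [[-0.1, -0.4], [-0.2, -0.0], [-0.1, 0.7], [0.5, -0.3]]
0.8042246929450432 1 [ 0.4442 -0.1225] -16.0 [[-0.8, -0.3], [-0.3, -0.6], [1.3, -0.1], [0.1, 1.0], [-1.5, 0.8], [-0.6, -1.9], [1.7, -0.6], [0.5, 0.8]]
```

```bash
cat >> h.py <<'E'
def shift(p0,yaw0,p,yaw):
    """tool-down pose (p0,yaw0 deg) -> shift cm in tool axes, turn rad for world p,yaw"""
    a=np.radians(yaw0);d=np.subtract(p,p0)
    t=(yaw0-yaw+180)%360-180
    return [round(float(v),2) for v in (100*(d[0]*np.cos(a)+d[1]*np.sin(a)),100*(d[0]*np.sin(a)-d[1]*np.cos(a)),-100*d[2])]+[round(float(np.radians(t)),3)]
E
python3 - <<'E'
from h import *
print(shift([.2407,.6302,.2048],159.1,[.5,.25,.21],110))
E
```

```text
[-37.79, -26.27, -0.52, 0.857]
```

Call:
carry_out(targets="-37.8 -26.3 -0.5 0.86 0;-37.8 -26.3 -0.5 0.86 0;-37.8 -26.3 -0.5 0.86 0;-37.8 -26.3 -0.5 0.86 0;-37.8 -26.3 -0.5 0.86 0;-37.8 -26.3 -0.5 0.86 0;-37.8 -26.3 -0.5 0.86 0;-37.8 -26.3 -0.5 0.86 0", squeeze=30)

```text
clock: 0.9
tcp_pos: [0.4666, 0.2982, 0.2098]
orientation: [-180.0, -0.0, 109.8]
force: [0.2, 0.8, -0.1]
finger_gap: 0.0939
finger_force: 0.0
```

Run:
```python
from h import *
print(shift([.4666,.2982,.2098],109.8,[.445,-.125,.21],75.6))
```

```text
[-39.09, -16.37, -0.02, 0.597]
```

Call:
carry_out(targets="-39.1 -16.4 0 0.6 0;-39.1 -16.4 0 0.6 0;-39.1 -16.4 0 0.6 0;-39.1 -16.4 0 0.6 0;-39.1 -16.4 0 0.6 0;-39.1 -16.4 0 0.6 0;-39.1 -16.4 0 0.6 0;-39.1 -16.4 0 0.6 0")

```text
clock: 1.7
tcp_pos: [0.4449, -0.1013, 0.21]
orientation: [180.0, -0.0, 75.5]
force: [0.7, 0.9, -0.7]
finger_gap: 0.0941
finger_force: 0.0
```

Call:
carry_out(targets="-2.2 -0.9 0 0 0;-2.2 -0.9 0 0 0")

```text
clock: 1.9
tcp_pos: [0.4294, -0.1212, 0.2097]
orientation: [-180.0, -0.0, 75.2]
force: [-0.0, -0.4, -0.6]
finger_gap: 0.0942
finger_force: 0.0
```

Run:
```python
from cell import robot
import cv2,json,numpy as np
o=robot.get_obs();m=robot.camera_model("wrist");im=robot.capture("wrist")
print(o["tcp_pos"],o["orientation"],o["joint_pos"].round(1))
json.dump({k:np.asarray(v).tolist() for k,v in m.items()},open("w1.json","w"))
cv2.imwrite("pics/w1.png",im)
```

```text
[ 0.4294338  -0.12118192  0.20965366] [-1.79957148e+02 -1.33004019e-02  7.51595966e+01] [-36.2   0.9  45.2 121.7  -0.8  57.7  -5.4]
```

View pics/w1.png

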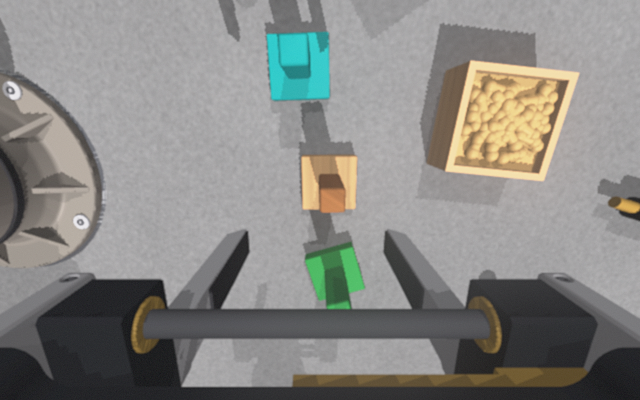

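The wrist view shows the tamper foot between (302,157) and (356,210), with the handle top around (332,199). I'll refine the pose from these points.

Run:
```python
from h import *
import json,cv2
m=json.load(open("w1.json"));im=cv2.imread("pics/w1.png")
# predicted-edge refinement: subpixel corners near hand-read pixels
g=cv2.cvtColor(im,cv2.COLOR_BGR2GRAY)
p=np.array([(355,155),(356,209),(303,211),(302,157),(320,188),(344,188),(346,211),(320,212)],np.float32).reshape(-1,1,2)
q=cv2.cornerSubPix(g,p.copy(),(4,4),(-1,-1),(3,50,.01)).reshape(-1,2)
print((q-p.reshape(-1,2)).round(1).tolist())
F=q[[3,0,1,2]];H=q[4:8]
for i in range(4):
    for v in ([(m,.037,.02,np.roll(F,i,0))],[(m,.037,.02,np.roll(F,i,0)),(m,.014,.105,np.roll(H,i,0))]):
        x,r=fit(v,[.445,-.125,-.25])
        if np.abs(r).mean()<6: print(i,x[:2].round(4),np.degrees(x[2]).round(1),r.round(1).tolist())
```

```text
[[0.20000000298023224, 0.800000011920929], [-2.799999952316284, 0.30000001192092896], [-0.4000000059604645, -2.200000047683716], [-1.7000000476837158, -0.20000000298023224], [-1.7999999523162842, 1.5], [0.6000000238418579, 0.30000001192092896], [-1.2999999523162842, -2.700000047683716], [-1.399999976158142, -2.9000000953674316]]
0 [ 0.4455 -0.1269] 75.7 [[-0.6, -0.6], [0.8, -0.1], [1.1, 0.1], [-1.5, 1.0]]
0 [ 0.446  -0.1269] 76.0 [[-0.4, -0.6], [1.0, -0.4], [1.6, -0.2], [-1.1, 1.0], [-0.2, -1.6], [0.3, -0.8], [-0.3, 4.7], [-0.2, 4.2]]
1 [ 0.4455 -0.1269] 165.7 [[-1.5, 1.0], [-0.6, -0.6], [0.8, -0.1], [1.1, 0.1]]
1 [ 0.446  -0.1269] -194.0 [[-1.1, 1.0], [-0.4, -0.6], [1.0, -0.4], [1.6, -0.2], [-0.2, 4.2], [-0.2, -1.6], [0.3, -0.8], [-0.3, 4.7]]
2 [ 0.4455 -0.1269] -104.3 [[1.1, 0.1], [-1.5, 1.0], [-0.6, -0.6], [0.8, -0.1]]
2 [ 0.446  -0.1269] -104.0 [[1.6, -0.2], [-1.1, 1.0], [-0.4, -0.6], [1.0, -0.4], [-0.3, 4.7], [-0.2, 4.2], [-0.2, -1.6], [0.3, -0.8]]
3 [ 0.4455 -0.1269] -14.3 [[0.8, -0.1], [1.1, 0.1], [-1.5, 1.0], [-0.6, -0.6]]
3 [ 0.446  -0.1269] -14.0 [[1.0, -0.4], [1.6, -0.2], [-1.1, 1.0], [-0.4, -0.6], [0.3, -0.8], [-0.3, 4.7], [-0.2, 4.2], [-0.2, -1.6]]
```

Run:
```python
from h import *
from cell import robot
o=robot.get_obs();print(o["tcp_pos"],o["orientation"])
print(shift(o["tcp_pos"],o["orientation"][2],[.4455,-.1267,.056],75.6))
```

```text
[ 0.43046552 -0.11926203  0.2097468 ] [-1.79980094e+02 -3.39274091e-02  7.53007044e+01]
[-0.34, 1.64, 15.37, -0.005]
```

Call:
carry_out(targets="-0.3 1.6 3 0 0;-0.3 1.6 6 0 0;-0.3 1.6 9 0 0;-0.3 1.6 11 0 0;-0.3 1.6 13 0 0;-0.3 1.6 14 0 0;-0.3 1.6 14 0 0;-0.3 1.6 14 0 0")

```text
clock: 2.75
tcp_pos: [0.4464, -0.1251, 0.0703]
orientation: [180.0, -0.0, 75.5]
force: [0.8, -0.8, -0.2]
finger_gap: 0.0938
finger_force: 0.0
```

Run:
```python
from h import *
from cell import robot
o=robot.get_obs();print(o["tcp_pos"],o["orientation"])
print(shift(o["tcp_pos"],o["orientation"][2],[.4455,-.1267,.056],75.6))
```

```text
[ 0.44638034 -0.12513886  0.07029754] [ 1.79992451e+02 -4.35002741e-03  7.54686976e+01]
[-0.17, -0.05, 1.43, -0.002]
```

Call:
carry_out(targets="-0.2 0 1 0 0;-0.2 0 1.4 0 0;-0.2 0 1.4 0 0.4;-0.2 0 1.4 0 0.7;-0.2 0 1.4 0 1;-0.2 0 1.4 0 1;-0.2 0 1.4 0 1;-0.2 0 1.4 0 1", squeeze=40)

```text
clock: 3.55
tcp_pos: [0.4456, -0.1274, 0.0559]
orientation: [180.0, -0.0, 75.4]
force: [0.3, -0.1, -0.1]
finger_gap: 0.0493
finger_force: 0.0
```

Still closing.

Call:
carry_out(targets="0 0 0 0 1;0 0 0 0 1;0 0 0 0 1;0 0 0 0 1;0 0 0 0 1;0 0 0 0 1")

```text
clock: 4.15
tcp_pos: [0.4455, -0.1274, 0.0558]
orientation: [-180.0, 0.0, 75.4]
force: [-0.1, 0.9, -0.3]
finger_gap: 0.0278
finger_force: 40.0
```

Call:
carry_out(targets="0 0 -2 0 1;0 0 -5 0 1;0 0 -9 0 1;0 0 -13.5 0 1;0 0 -13.5 0 1;0 0 -13.5 0 1")

```text
clock: 4.75
tcp_pos: [0.4458, -0.1268, 0.1912]
orientation: [179.9, -0.1, 75.5]
force: [-0.3, 0.6, -4.0]
finger_gap: 0.0278
finger_force: 40.0
```

Run:
```python
from h import *
from cell import robot
o=robot.get_obs();print(o["tcp_pos"],o["orientation"],o["force"],o["finger_gap"])
c,s=np.cos(np.radians(17.6)),np.sin(np.radians(17.6))
for u,v in((-.007,.005),(.007,.005)):
    t=[.599+c*u-s*v,.1535+s*u+c*v,.19];print(t,shift(o["tcp_pos"],o["orientation"][2],t,107.6+75.4-75.6))
```

```text
[ 0.4458007  -0.12680512  0.19115239] [ 1.79927874e+02 -1.00429404e-01  7.54962710e+01] [-0.26635332  0.56058699 -3.98641177] 0.027755724841650214
[np.float64(0.5908158158716971), np.float64(0.1561493641037116), 0.19] [31.03, 6.95, 0.12, -0.557]
[np.float64(0.6041604852207983), np.float64(0.16038254257421786), 0.19] [31.77, 8.14, 0.12, -0.557]
```

Call:
carry_out(targets="4 0.9 0 -0.07 1;8 1.8 0 -0.15 1;12.5 2.8 0 -0.24 1;17 3.8 0 -0.33 1;21.5 4.8 0 -0.42 1;26 5.8 0 -0.5 1;29.5 6.6 0 -0.56 1;31 7 0 -0.56 1")

```text
clock: 5.55
tcp_pos: [0.591, 0.1585, 0.1878]
orientation: [-179.8, 0.0, 107.8]
force: [-0.0, 0.4, -3.6]
finger_gap: 0.0279
finger_force: 40.0
```

Call:
carry_out(targets="0 0 0 0 1;0 0 0 0 1")

```text
clock: 5.75
tcp_pos: [0.5904, 0.1537, 0.1891]
orientation: [-179.8, 0.1, 107.4]
force: [-0.1, 0.7, -3.2]
finger_gap: 0.028
finger_force: 40.0
```

Run:
```python
from h import *
from cell import robot
import cv2
o=robot.get_obs();print(o["tcp_pos"],o["orientation"],o["force"],o["finger_gap"])
print(shift(o["tcp_pos"],o["orientation"][2],[.5908,.1561,.106],107.6))
a=robot.capture("side");b=robot.capture("wrist")
k=lambda im,x,y,w,h:cv2.resize(im[y:y+h,x:x+w],(400,400*h//w))
cv2.imwrite("pics/p1.png",cv2.hconcat([k(a,120,140,260,260),k(b,120,0,400,400)]))
```

```text
[0.59037812 0.15373231 0.18914872] [-1.79833749e+02  5.79609087e-02  1.07441249e+02] [-0.08364782  0.66065253 -3.21406627] 0.027958943297632214
[0.21, 0.11, 8.31, -0.003]
```

View pics/p1.png

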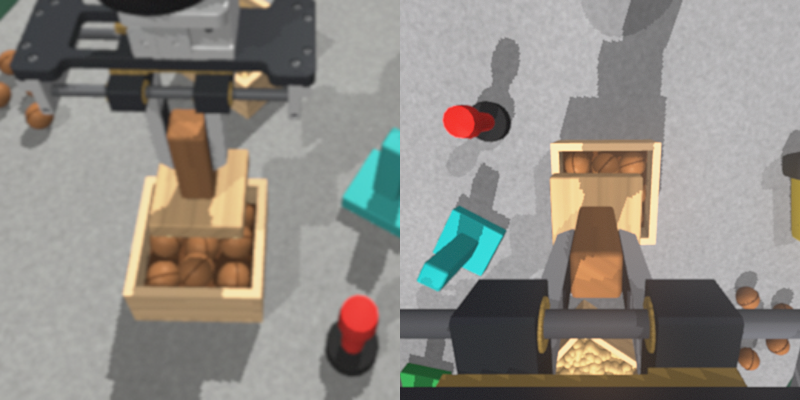

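The tamper hangs upright over the walnut box and is square to it. I'll lower it quickly to just above the nuts, then push slowly.

Call:
carry_out(targets="0.2 0.1 1 0 1;0.2 0.1 2 0 1;0.2 0.1 3 0 1;0.2 0.1 4 0 1;0.2 0.1 4.6 0 1;0.2 0.1 5 0 1;0.2 0.1 5 0 1;0.2 0.1 5 0 1")

```text
clock: 6.65
tcp_pos: [0.5918, 0.1572, 0.141]
orientation: [180.0, 0.0, 107.5]
force: [-0.1, -0.4, -3.6]
finger_gap: 0.0279
finger_force: 40.0
```

Run:
```python
from h import *
from cell import robot
o=robot.get_obs();print(o["tcp_pos"],o["orientation"],o["force"],o["finger_gap"])
print(shift(o["tcp_pos"],o["orientation"][2],[.5908,.1561,.106],107.6))
```

```text
[0.59175309 0.15724882 0.14101374] [1.79985500e+02 4.22289575e-03 1.07523126e+02] [-0.08321782 -0.41897356 -3.60147578] 0.02789510820196555
[-0.08, -0.13, 3.5, -0.001]
```

Call:
carry_out(targets="0 -0.1 0.3 0 1;0 -0.1 0.6 0 1;0 -0.1 0.9 0 1;0 -0.1 1.2 0 1;0 -0.1 1.5 0 1;0 -0.1 1.8 0 1;0 -0.1 2.1 0 1;0 -0.1 2.4 0 1")

```text
clock: 7.45
tcp_pos: [0.5906, 0.157, 0.1166]
orientation: [-180.0, -0.0, 107.5]
force: [-1.4, -0.5, 0.2]
finger_gap: 0.0278
finger_force: 40.0
```

Call:
carry_out(targets="0 0 0.2 0 1;0 0 0.4 0 1;0 0 0.6 0 1;0 0 0.8 0 1;0 0 0.9 0 1;0 0 1 0 1;0 0 1.05 0 1")

```text
clock: 8.15
tcp_pos: [0.5906, 0.157, 0.1063]
orientation: [180.0, 0.0, 107.5]
force: [-1.4, -0.2, -0.2]
finger_gap: 0.0277
finger_force: 40.0
```

Call:
carry_out(targets="0 0 0.05 0 1;0 0 0.1 0 1;0 0 0.15 0 1;0 0 0.15 0 1")

```text
clock: 8.55
tcp_pos: [0.5908, 0.1569, 0.1056]
orientation: [180.0, -0.0, 107.5]
force: [-5.0, -0.6, 13.2]
finger_gap: 0.0277
finger_force: 40.0
```

The tamper has met a firm stop with about 17 N. I'll lift it, shift 14 mm towards box +x, and press again.

Call:
carry_out(targets="0 0 -0.5 0 1;0 0 -1.5 0 1;0 0 -2.8 0 1;0 0.2 -3 0 1;0 0.7 -3 0 1;0 1.2 -3 0 1;0 1.4 -3 0 1;0 1.4 -3 0 1")

```text
clock: 9.35
tcp_pos: [0.6041, 0.1612, 0.1343]
orientation: [-180.0, 0.0, 107.5]
force: [0.4, -0.1, -3.3]
finger_gap: 0.028
finger_force: 40.0
```

Run:
```python
from h import *
from cell import robot
o=robot.get_obs();print(o["tcp_pos"],o["orientation"],o["force"],o["finger_gap"])
print(shift(o["tcp_pos"],o["orientation"][2],[.6042,.1604,.106],107.6))
```

```text
[0.6041073  0.16116511 0.13431357] [-1.79961356e+02  2.23572585e-02  1.07530413e+02] [ 0.3890294  -0.1360826  -3.32597957] 0.0279756617464862
[-0.08, -0.01, 2.83, -0.001]
```

Call:
carry_out(targets="0 0 0.3 0 1;0 0 0.6 0 1;0 0 0.9 0 1;0 0 1.2 0 1;0 0 1.5 0 1;0 0 1.8 0 1;0 0 2.1 0 1;0 0 2.3 0 1")

```text
clock: 10.15
tcp_pos: [0.6039, 0.1612, 0.1115]
orientation: [-180.0, 0.0, 107.5]
force: [0.3, 0.6, -3.7]
finger_gap: 0.0278
finger_force: 40.0
```

Call:
carry_out(targets="0 0 0.2 0 1;0 0 0.35 0 1;0 0 0.45 0 1;0 0 0.5 0 1;0 0 0.55 0 1;0 0 0.55 0 1")

```text
clock: 10.75
tcp_pos: [0.604, 0.1612, 0.1064]
orientation: [180.0, 0.0, 107.5]
force: [-0.5, -0.2, -2.4]
finger_gap: 0.0282
finger_force: 40.0
```

Call:
carry_out(targets="0 0 0.05 0 1;0 0 0.1 0 1;0 0 0.15 0 1;0 0 0.2 0 1;0 0 0.2 0 1")

```text
clock: 11.25
tcp_pos: [0.6041, 0.1611, 0.1056]
orientation: [180.0, -0.0, 107.5]
force: [-7.2, -1.6, 17.9]
finger_gap: 0.0277
finger_force: 40.0
```

Call:
carry_out(targets="0 0 -0.5 0 1;0 0 -2 0 1;0 0 -5 0 1;0 0 -8.5 0 1;-2 -0.5 -8.5 0 1;-6 -1.5 -8.5 0.07 1;-10 -2.5 -8.5 0.15 1;-14 -3.5 -8.5 0.24 1")

```text
clock: 12.05
tcp_pos: [0.6128, 0.0158, 0.1904]
orientation: [179.9, -0.0, 93.6]
force: [0.6, -0.4, -4.2]
finger_gap: 0.0277
finger_force: 40.0
```

Run:
```python
from h import *
from cell import robot
o=robot.get_obs();print(o["tcp_pos"],o["orientation"],o["force"],o["finger_gap"])
print(shift(o["tcp_pos"],o["orientation"][2],[.4455,-.127,.19],75.6))
```

```text
[0.61281979 0.01577655 0.19042742] [ 1.79945294e+02 -1.50326308e-02  9.36181588e+01] [ 0.59219958 -0.44877088 -4.18986717] 0.027702454612999694
[-13.19, -17.6, 0.04, 0.314]
```

Call:
carry_out(targets="-2.5 -3.4 0 0.08 1;-5 -6.8 0 0.16 1;-7.7 -10.2 0 0.24 1;-10.2 -13.6 0 0.31 1;-12.2 -16.3 0 0.31 1;-13.2 -17.6 0 0.31 1;-13.2 -17.6 0 0.31 1;-13.2 -17.6 0 0.31 1")

```text
clock: 12.85
tcp_pos: [0.4466, -0.1258, 0.19]
orientation: [179.9, -0.1, 76.0]
force: [0.5, 0.8, -3.2]
finger_gap: 0.0279
finger_force: 40.0
```

Run:
```python
from h import *
from cell import robot
import cv2
o=robot.get_obs();print(o["tcp_pos"],o["orientation"],o["force"],o["finger_gap"])
print(shift(o["tcp_pos"],o["orientation"][2],[.4455,-.127,.056],75.6))
a=robot.capture("side");b=robot.capture("top")
k=lambda im,x,y,w,h:cv2.resize(im[y:y+h,x:x+w],(400,400*h//w),interpolation=cv2.INTER_CUBIC)
cv2.imwrite("pics/p2.png",cv2.hconcat([k(a,190,240,120,120),k(b,190,140,80,80)]))
```

```text
[ 0.44658509 -0.12581099  0.18999551] [ 1.79932616e+02 -5.44926332e-02  7.60296395e+01] [ 0.52661925  0.81566376 -3.19803911] 0.02793911135712031
[-0.14, -0.08, 13.4, 0.007]
```

View pics/p2.png

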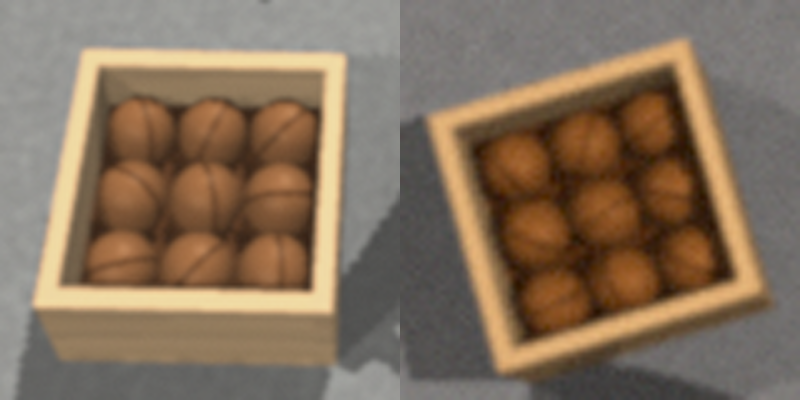

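All nine nuts are now in even rows, and the three that were proud are level. Next I'll set the tamper down.

Call:
carry_out(targets="-0.1 0 3 0 1;-0.1 0 6 0 1;-0.1 0 9 0 1;-0.1 0 11 0 1;-0.1 0 12 0 1;-0.1 0 12.6 0 1;-0.1 0 12.9 0 1;-0.1 0 12.9 0 1")

```text
clock: 13.75
tcp_pos: [0.446, -0.127, 0.0607]
orientation: [180.0, -0.0, 76.0]
force: [1.1, 0.7, -3.8]
finger_gap: 0.028
finger_force: 40.0
```

Call:
carry_out(targets="0 0 0.1 0 1;0 0 0.2 0 1;0 0 0.3 0 1;0 0 0.4 0 1;0 0 0.4 0 1")

```text
clock: 14.25
tcp_pos: [0.4455, -0.1271, 0.0563]
orientation: [-180.0, -0.0, 76.0]
force: [-0.3, -0.3, -3.1]
finger_gap: 0.0277
finger_force: 40.0
```

Call:
carry_out(targets="0 0 0.05 0 1;0 0 0.1 0 1;0 0 0.1 0 1")

```text
clock: 14.55
tcp_pos: [0.4456, -0.1272, 0.0558]
orientation: [-180.0, -0.0, 76.0]
force: [-5.7, 1.5, 16.4]
finger_gap: 0.0275
finger_force: 40.0
```

Call:
carry_out(targets="0 0 -0.05 0 1;0 0 -0.05 0 1;0 0 -0.05 0 0.6;0 0 -0.05 0 0.4;0 0 -0.05 0 0.2;0 0 -0.05 0 0;0 0 -0.05 0 0;0 0 -0.05 0 0")

```text
clock: 15.35
tcp_pos: [0.4456, -0.1271, 0.0559]
orientation: [180.0, 0.0, 76.0]
force: [-0.5, -0.4, 0.4]
finger_gap: 0.0724
finger_force: 0.0
```

Call:
carry_out(targets="0 0 0 0 0;0 0 0 0 0;0 0 0 0 0;0 0 0 0 0;0 0 0 0 0;0 0 0 0 0;0 0 0 0 0;0 0 0 0 0")

```text
clock: 16.15
tcp_pos: [0.4456, -0.1271, 0.0558]
orientation: [-180.0, 0.0, 76.0]
force: [-0.5, -0.1, -0.8]
finger_gap: 0.0941
finger_force: 0.0
```

Call:
carry_out(targets="0 0 -2 0 0;0 0 -5 0 0;0 0 -9 0 0;0 0 -13 0 0;0 0 -15 0 0;0 0 -15 0 0;0 0 -15 0 0")

```text
clock: 16.85
tcp_pos: [0.4457, -0.1267, 0.2058]
orientation: [180.0, -0.1, 76.1]
force: [0.5, -0.1, -0.1]
finger_gap: 0.094
finger_force: 0.0
```

Run:
```python
from cell import robot
import cv2
cv2.imwrite("pics/end.png",robot.capture("side"));o=robot.get_obs();print(o["tcp_pos"],o["finger_gap"],o["force"])
```

```text
[ 0.44521595 -0.12683764  0.20522384] 0.09407808883168385 [-0.08544329 -0.57372476 -0.04479241]
```

View pics/end.png

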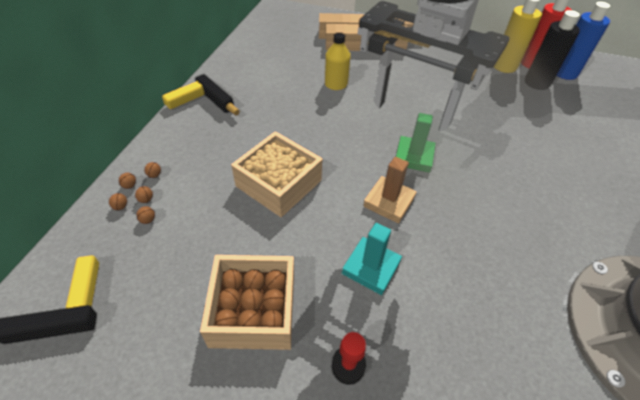

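The tamper stands upright at (390,195) with the gripper open and clear above it. The nuts at (250,300) are level and the peanut box hasn't moved.

```bash
python3 -c "
from cell import robot
print(robot.close_job())"
```

```text
the job is handed in; nothing more can be done
None
```

I pressed the three proud walnuts level with the tamper, stood it upright back in its original place and let go, and handed the job in at about 17 s; the peanut box was not touched.

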